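# Close up the sample case

## Robot

A 6-joint arm with a two-finger parallel gripper is mounted at the origin on the work surface. World frame = base frame: x ahead of the robot, y to its left, z up, the work surface at z = 0. Lengths are in m, angles in rad, forces in N, time in s.
With the tool pointing down it reaches from about 0.325 to 0.9 m from the base axis. Payload 3.5 kg.
Tool frame: the origin (TCP) lies on the centre line of the jaws, within the pads' length; the fingertips stand 25 mm ahead of it and the grasp point (between the pads) lies 6 mm ahead of it; z points along the fingers, y is the line along which they close (so a half turn about z gives the same grasp; the last joint's range is limited). The gripper opens to 85 mm and grips with 20 to 120 N. Pads are 22 mm wide; open, the fingers measure 114 mm over their backs; the gripper's body (76 mm by 85 mm) begins 54 mm behind the grasp point. The pads swing forward as they close: fully open they stand 13 mm farther back than shut.
Start: joints at [-1.242, 0.276, -0.026, 1.268, 0, 1.467], TCP at [0.262, -0.568, 0.256] pointing down, gripper open.
Joint ranges: [-3.12, 3.12], [-0.85, 1.88], [-1.08, 1.24], [-1.95, 2.15], [-1.57, 1.53], [-3.14, 3.14]. Speed limits (rad/s): [2.57, 2.57, 3.14, 3.14, 3.14, 3.14].

## Interface

Orientations are given as a rotation vector (axis times angle).
In Python, from cell import status, camera, ticket gives the robot as it stands.
- The arm moves only by the tool jog_arm, never from a script. Its argument "increments" is a list of rows, each a list of 6 numbers: the shift along the world's x, y, z in mm, then the turn, a rotation vector about the world's x, y, z in rad. In form: [[dx, dy, dz, rx, ry, rz], ...]. A call has 1 to 12 rows; each row is the pose to reach, as a shift and turn from the pose commanded when the call began; what a row does not reach only later rows make up. A row lasts 1/12 s, in which the tool goes at most 41.7 mm and 7.16 degrees, less where a joint would pass 70% of its speed; a pose out of reach is approached as far as the arm can. A call with a gripper value outside its range is refused whole. "gripper" is the finger opening in mm, from 0 to 85.4, set as the call begins (left out, the last holds). The fingers move at their own pace and stop on an object; "force" is the grip in N (left out, the last holds). Time passes only in rows, so rows that repeat a pose let the fingers close. It gives the time, the measured TCP pose, the force, the opening and the grip force at its end, in the units of the state.
- status.get_state(): the state, without advancing time (a new reading comes with each control period).
- camera(name): name is "scene" or "top" or "wrist"; returns a dict with "image" (480x640x3 uint8, red, green, blue), "intrinsics" (3x3 intrinsics, pixels), "cam_to_world" (4x4, takes a point from camera to world coordinates); the wrist camera has in their place "tool_from_camera" (4x4, takes a point from camera to tool coordinates, whose origin is the TCP and whose axes are the flange's). Camera axes: x right, y up, looking along -z (the intrinsics and any distortion apply to the point x, -y, -z); pixel columns grow to the right and rows downward; lengths in m; the calibration is good to about 2 mm. A picture is of the moment at which its call begins: read the wrist's pose just before it. There is no depth.
- ticket.close_job(): hands the job in; it is judged then, once.
The state is a dict: "time_s": time; "joints": joint angles; "joint_velocities": joint speeds; "tau": joint torques, N m; "tcp_pos": TCP position; "orientation": TCP orientation; "wrist_force": force on the tool from outside, world axes, zero at the start; "wrist_torque": the same for the moment, N m; "opening": opening from 0.0 (shut) to 1.0 (fully open); "grasp_force": force on a finger pad.
Only numpy, scipy, OpenCV 4.12 (cv2) and the standard library are available. Lean on these libraries where they do the work, as an engineer would, in place of code of your own. Each camera call takes 0.05 s, during which the arm holds its last target. There are 200 camera calls.

## Task

Close up the sample case: fold its front flap and its end flap fully upright, and slide the cover fully home over the compartment. The fibre sample stays standing inside, and the things on the table around the case are left where they are.

Things in the scene. Friction and masses are not known exactly. Their poses are not given: they have to be found in the camera images.
- case: Plywood sample case fixed to the table, 120 mm (its x) by 250 mm (its y), 76 mm tall; origin at the centre of its underside; its -x side faces the robot, roughly. The +y half is closed by a deck, 67 mm up. The -y half is the open compartment: flaps on its -x side and -y end, fixed walls elsewhere. Dark rails 8 mm wide, tops 76 mm up, run along y at x = -57 and 57 mm; the cover lies between.
- front_flap (a joint): Angle of the front flap (white board, 114 mm wide, 60 mm long, 4 mm thick) from upright: 0 = upright and closed against the frame (a stop), grows as it falls outward (case -x). The hinge line runs along case y at case x = -62, z = 6 mm, centred on y = -63 mm. Stiff hinge: it stays where it is left; under 2 N at its edge turns it.
- front_edge (a point): Middle of the free (top) edge of the front flap, 60 mm from its hinge, mid-thickness
- end_flap (a joint): Angle of the end flap (white board, 116 mm wide, 60 mm long, 4 mm thick) from upright: 0 = upright and closed (a stop), grows as it falls outward (case -y). The hinge line runs along case x at case y = -127, z = 6 mm, centred on x = 0. Stiff hinge like the other.
- end_edge (a point): Middle of the free (top) edge of the end flap, 60 mm from its hinge, mid-thickness
- cover (a joint): Travel of the sliding cover in m: 0 = fully closed over the compartment (a stop), grows as it slides along case +y over the deck, at most 0.125. Cover: white board 104 mm (x) by 121 mm (y), 5 mm thick, its top face 72 mm above the table. It stays where it is left; sliding takes about 2 N.
- rib_top (a point): Middle of the top of the dark wooden rib across the middle of the cover: 70 mm long (case x), 10 mm thick (case y), standing 22 mm above the cover's top face; this point is 94 mm above the table
- sample: Blunt cone of pressed fibre, 48 mm wide at the foot, 40 mm tall, standing loose in the compartment; origin at the centre of its underside
- jar: Bystander: empty glass cup 60 mm wide, 60 mm tall; origin at the centre of its underside
- spatula: Bystander: spatula 200 mm long lying flat; origin at the centre of its underside
- lump: Bystander: lump of pressed fibre about 50 mm wide, 34 mm tall; origin at the centre of its underside
- tower: Bystander: hollow tower of pressed fibre, 92 mm wide at the foot, 131 mm tall, on its 110 mm square white card; origin at the centre of its underside
- spoon: Bystander: spoon 180 mm long lying flat; origin at the centre of its underside
There are look-alikes about, which are no part of the job. Leave any pink or turquoise look-alike of the sample alone.

How it is judged:
By the outcome, as a careful person would: the job done as asked, in the order asked, and still so for the second after the job is handed in, with the robot touching nothing.
It also fails if it takes over 64 s, if anything falls off the work surface, if the arm or the gripper's body presses on something with over 40 N, if the wrist force passes 120 N, or if a joint passes its speed limit or range.

## Working session

There is one attempt and no reset: what is moved stays moved. The work goes in short steps, Python scripts to look and compute and a tool call to move; the robot and the scene stay as the last step left them, time stands still between calls to the robot, and variables do not carry over. Pictures are saved under pics/ and viewed, at most 10 in all, crops included, and the job is handed in when it is done.

Besides the shell and the picture viewer there is one more tool, called after ">>>" in YAML: its name, and indented under it one key for each argument. jog_arm: Moves the arm, as the interface text tells. Its arguments: {"type":"object","properties":{"increments":{"type":"array","items":{"type":"array","items":{"type":"number"}}},"gripper":{"type":"number"},"force":{"type":"number"}},"required":["increments"]}

```bash
mkdir -p pics; cat > h.py <<'E'
import numpy as np, cv2
from cell import status, camera, ticket
from scipy.spatial.transform import Rotation as R
def ray(c,u,v,T=None):
    K=c["intrinsics"];T=c["cam_to_world"] if T is None else T
    T=np.array(T);K=np.array(K)
    d=np.linalg.inv(K)@[u,v,1];d=np.array([d[0],-d[1],-d[2]])
    return T[:3,3],T[:3,:3]@d
def onz(c,u,v,z,T=None):
    o,d=ray(c,u,v,T);return o+d*(z-o[2])/d[2]
def proj(c,p,T=None):
    T=np.array(c["cam_to_world"] if T is None else T);q=np.linalg.inv(T)@np.r_[p,1]
    w=np.array(c["intrinsics"])@[q[0],-q[1],-q[2]];return w[:2]/w[2]
def save(n,im): cv2.imwrite("pics/"+n,im[:,:,::-1])
E
python3 - <<'E'
from h import *
import pickle
print(status.get_state())
for n in("scene","top"):
    c=camera(n);save(n+"0.png",c["image"]);pickle.dump(c,open(n+".pkl","wb"));print(n,[k for k in c],c["intrinsics"],c["cam_to_world"])
E
```

```text
{'time_s': 0.0, 'joints': array([-1.24240965e+00,  2.77099148e-01, -2.79086043e-02,  1.26795267e+00,
       -1.21925897e-05,  1.46738961e+00]), 'joint_velocities': array([ 0.00113011,  0.00095539,  0.00110299, -0.00175782,  0.00116894,
        0.00093137]), 'tau': array([ 3.46787247e-04, -4.45510089e+01,  2.95200437e+01,  1.63929211e-02,
        8.54739324e-05,  3.70028488e-06]), 'tcp_pos': array([ 0.26131366, -0.56695834,  0.25516756]), 'orientation': array([-3.06656043e+00, -6.72542289e-01,  4.00344483e-04]), 'wrist_force': array([-0.0255849 , -0.33051461, -0.04803301]), 'wrist_torque': array([ 0.00605956, -0.02866396, -0.03272608]), 'grasp_force': 0.0, 'opening': 0.9997035840819305}
scene ['image', 'intrinsics', 'cam_to_world'] [[433.72844264   0.         315.91390594]
 [  0.         433.72844264 242.72412428]
 [  0.           0.           1.        ]] [[-0.46468137 -0.72420424  0.50950903  1.15915703]
 [ 0.88547105 -0.38231895  0.26414625  0.32997528]
 [ 0.00349913  0.57389933  0.81891838  1.07416433]
 [ 0.          0.          0.          1.        ]]
top ['image', 'intrinsics', 'cam_to_world'] [[561.97649043   0.         322.16230093]
 [  0.         561.97649043 244.88581136]
 [  0.           0.           1.        ]] [[-2.82892503e-02  9.89873344e-01 -1.39106003e-01  3.69112153e-01]
 [-9.99597939e-01 -2.82809442e-02  2.03674463e-03 -1.04471990e-03]
 [-1.91792991e-03  1.39107692e-01  9.90275402e-01  1.32513442e+00]
 [ 0.00000000e+00  0.00000000e+00  0.00000000e+00  1.00000000e+00]]
```

View pics/scene0.png

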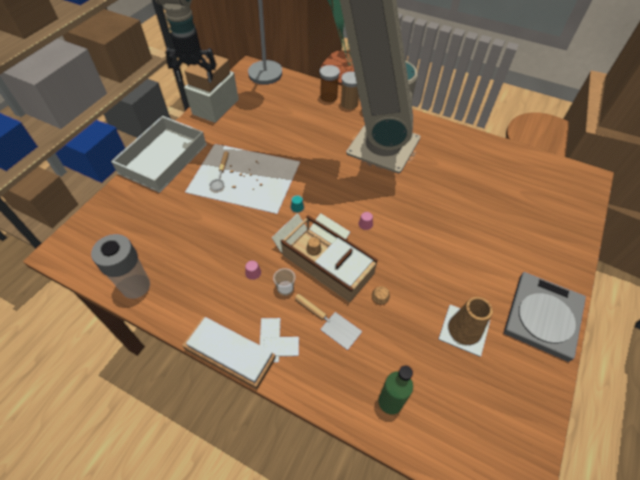

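View pics/top0.png

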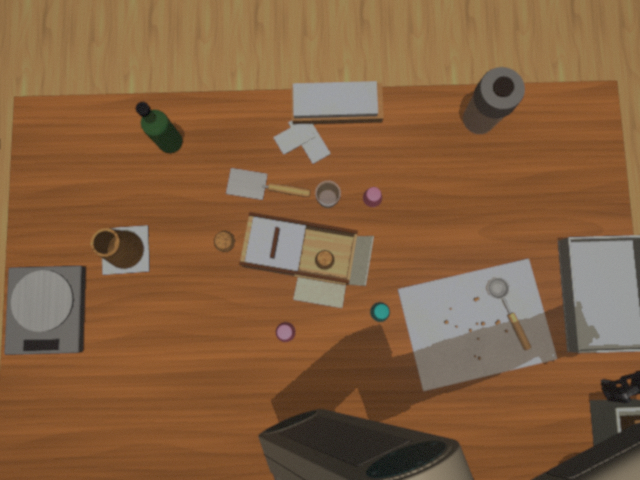

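The top view shows the case at about (300,248), with the cover and rib at (275,243). The front flap is open at (320,292) and the end flap at (362,260). The brown cone inside at (325,259) is the sample. The pink ones at (373,196) and (285,332), the turquoise one at (381,312) and the brown lump at (223,241) are not part of the job. Next is an enlarged crop.

```bash
python3 - <<'E'
from h import *
import pickle
t=pickle.load(open("top.pkl","rb"))["image"];s=pickle.load(open("scene.pkl","rb"))["image"]
a=cv2.resize(t[195:320,225:395],None,fx=4.4,fy=4.4,interpolation=cv2.INTER_CUBIC)
save("tc.png",a)
b=cv2.resize(s[200:310,255:395],None,fx=5.2,fy=5.2,interpolation=cv2.INTER_CUBIC)
save("sc.png",b)
E
```

```text
(no output)
```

View pics/tc.png

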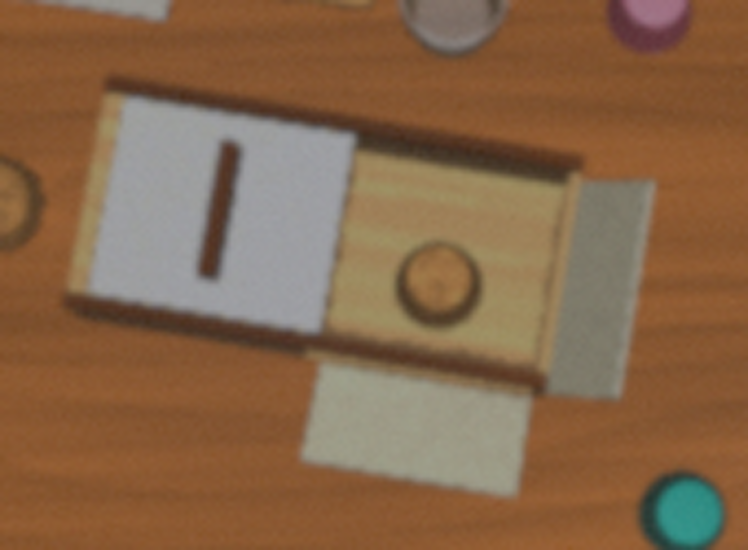

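View pics/sc.png

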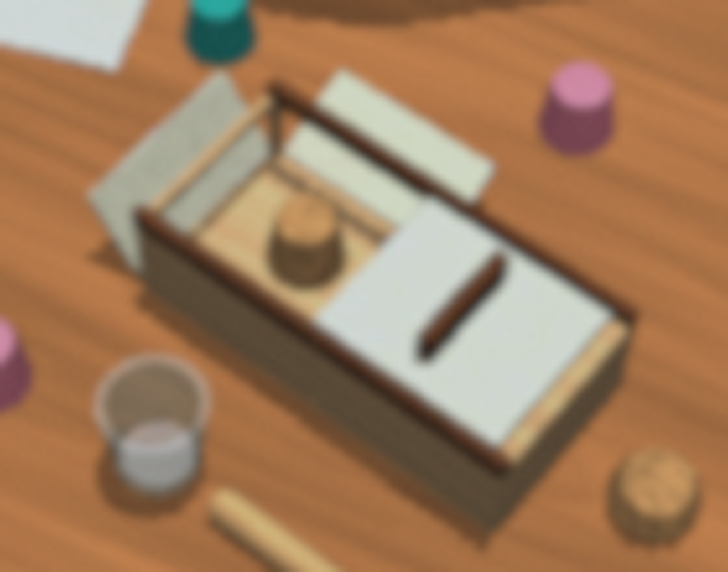

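The crops match: the front flap's free edge is at top-crop (303,460)-(518,495) and the end flap's at (653,182)-(622,397). The rail corners are at (107,80), (582,162), (68,300) and (545,385). The brown cone in the compartment is the sample. Next I compute the case pose and flap angles.

```bash
cat > fit.py <<'E'
from h import *
import pickle
from scipy.optimize import least_squares
t=pickle.load(open("top.pkl","rb"));s=pickle.load(open("scene.pkl","rb"))
T=lambda u,v:(225+u/4.4-.4,195+v/4.4-.4); S=lambda u,v:(255+u/5.2-.4,200+v/5.2-.4)
tp=[((61,125),(107,78)),((61,-125),(582,160)),((-61,125),(66,303)),((-61,-125),(547,388))]
sp=[((61,125),(503,470)),((61,-125),(137,212)),((-61,125),(635,315)),((-61,-125),(275,84))]
def W(q,p):
    x,y,a=q[:3];c,n=np.cos(a),np.sin(a)
    return np.array([x+c*p[0]-n*p[1],y+n*p[0]+c*p[1],p[2]])
def ff(th,y): return (-.062-.06*np.sin(th),y,.006+.06*np.cos(th))
def ef(th,x): return (x,-.127-.06*np.sin(th),.006+.06*np.cos(th))
def res(q,rep=False):
    r=[]
    for c,P,f in((t,tp,T),(s,sp,S)):
        for p,u in P: r.append(proj(c,W(q,(p[0]/1e3,p[1]/1e3,.076)))-f(*u))
    a,b=q[3],q[4]
    for c,f,l in((t,T,[(303,460),(518,497),(655,182),(622,398)]),(s,S,[(495,163),(343,70),(88,193),(220,70)])):
        for p,u in zip([ff(a,-.006),ff(a,-.120),ef(b,.058),ef(b,-.058)],l): r.append(proj(c,W(q,p))-f(*u))
    return np.array(r).ravel()
if __name__=="__main__":
    k=least_squares(res,[.45,.05,-.1,1.2,1.0],loss="soft_l1");q=k.x
    print(q,np.round(k.fun,1));np.save("q.npy",q)
    d=W(q,(0,0,0))
    for z,(c,f,u) in((.094,(t,T,(220,208))),(.094,(s,S,(462,303))),(.04,(t,T,(440,278)))):
        p=onz(c,*f(*u),z);ca,sa=np.cos(q[2]),np.sin(q[2]);v=(p-d)[:2];print("case",[ca*v[0]+sa*v[1],-sa*v[0]+ca*v[1]],p)
E
python3 fit.py
```

```text
[ 0.54204977  0.04923481 -0.19925333  1.10565505  0.66055062] [ 0.1 -1.3  1.2 -1.4 -0.8  0.4  0.3  0.1  0.2 -0.6 -0.8 -0.3  1.3 -1.1
  0.3 -1.8 -0.3 -0.2 -0.1 -0.1  0.5 -0.6 -0.1  0.2  0.5  0.7  0.  -0.3
 -0.1  0.3  0.5 -0.2]
case [np.float64(-0.0007945159365898326), np.float64(0.05316520564269483)] [0.55179436 0.10150539 0.094     ]
case [np.float64(0.005875794396073705), np.float64(0.05560372460758139)] [0.55881537 0.10257535 0.094     ]
case [np.float64(-0.010672633972187148), np.float64(-0.06100309752866614)] [ 0.5195135  -0.00844881  0.04      ]
```

```bash
python3 - <<'E'
from fit import *
q=np.load("q.npy");np.set_printoptions(precision=1,suppress=True)
p0=status.get_state()["tcp_pos"]*1e3
for n,p in dict(f_hi=(-.150,-.063,.180),f_lo=(-.150,-.063,.037),f_end=(-.075,-.063,.037),e_lo=(0,-.205,.037),e_end=(0,-.1435,.037),c_start=(0,.090,.102),c_end=(0,-.043,.102)).items():
    w=W(q,p)*1e3;print(n,w,w-p0)
x0=W(q,(0,0,0))
for n,u in dict(turq=(381,310),pinkn=(285,330),pinkf=(373,195),jar=(328,188)).items():
    v=(onz(t,*u,.04)-x0)[:2];ca,sa=np.cos(q[2]),np.sin(q[2]);print(n,np.array([ca*v[0]+sa*v[1],-sa*v[0]+ca*v[1]])*1e3)
r=R.from_rotvec(status.get_state()["orientation"]).as_matrix();print(r, q[2]-np.arctan2(r[1,0],r[0,0]))
E
```

```text
f_hi [382.5  17.2 180. ] [121.2 584.2 -75.3]
f_lo [382.5  17.2  37. ] [ 121.2  584.2 -218.3]
f_end [456.1   2.3  37. ] [ 194.7  569.3 -218.3]
e_lo [ 501.5 -151.7   37. ] [ 240.1  415.3 -218.3]
e_end [513.6 -91.4  37. ] [ 252.3  475.6 -218.3]
c_start [559.9 137.5 102. ] [ 298.5  704.5 -153.3]
c_end [533.5   7.1 102. ] [ 272.2  574.1 -153.3]
turq [-106.6 -207.5]
pinkn [-187.9   -0.6]
pinkf [ 154.2 -147.5]
jar [152.8 -41. ]
[[ 0.9  0.4 -0. ]
 [ 0.4 -0.9  0. ]
 [ 0.  -0.  -1. ]] -0.6309942408980374
```

>>> jog_arm:
  increments:
    - [61,292,0,0,0,0.94]
    - [61,292,0,0,0,0.94]
    - [61,292,0,0,0,0.94]
    - [61,292,0,0,0,0.94]
    - [61,292,0,0,0,0.94]
    - [61,292,0,0,0,0.94]
    - [61,292,0,0,0,0.94]
    - [121,584,0,0,0,0.94]
    - [121,584,0,0,0,0.94]
    - [121,584,0,0,0,0.94]
    - [121,584,0,0,0,0.94]
    - [121,584,0,0,0,0.94]
  gripper: 0

```text
time_s: 1.1
tcp_pos: [0.3627, -0.0761, 0.2561]
orientation: [2.432, 1.989, 0.0]
wrist_force: [2.7, -1.5, 0.4]
opening: 0.002
grasp_force: 0.0
```

>>> jog_arm:
  increments:
    - [20,94,0,0,0,0]
    - [20,94,0,0,0,0]
    - [20,94,0,0,0,0]
    - [20,94,-30,0,0,0]
    - [20,94,-60,0,0,0]
    - [20,94,-90,0,0,0]
    - [20,94,-120,0,0,0]
    - [20,94,-120,0,0,0]
    - [20,94,-120,0,0,0]

```text
time_s: 1.85
tcp_pos: [0.381, 0.0162, 0.135]
orientation: [-2.428, -1.988, 0.006]
wrist_force: [0.3, 0.2, 0.2]
opening: -0.003
grasp_force: 0.0
```

```bash
python3 - <<'E'
from fit import *
q=np.load("q.npy");st=status.get_state();c=camera("wrist")
p,o=st["tcp_pos"],st["orientation"];print(p,o,st["joints"])
M=np.eye(4);M[:3,:3]=R.from_rotvec(o).as_matrix();M[:3,3]=p
Tc=M@np.array(c["tool_from_camera"]);im=c["image"].copy()
for a in [ff(q[3],-.006),ff(q[3],-.12),(-.061,-.125,.076),(-.061,0,.076),(-.061,.125,.076)]:
    u=proj(c,W(q,a),Tc);print(u);cv2.circle(im,tuple(int(x) for x in u),4,(255,0,0),1)
save("w1.png",im)
E
```

```text
[0.38102324 0.01623279 0.13503505] [-2.42813518 -1.98752257  0.00557803] [-1.27357715e-01 -5.30239650e-02 -6.74681683e-01  9.54299011e-01
 -1.31869717e-05  1.64234850e+00]
[386.59600233 160.37425553]
[377.01097047 332.35458251]
[483.22932302 381.80460669]
[520.64891916 157.91032158]
[ 580.28095903 -198.88863716]
```

View pics/w1.png

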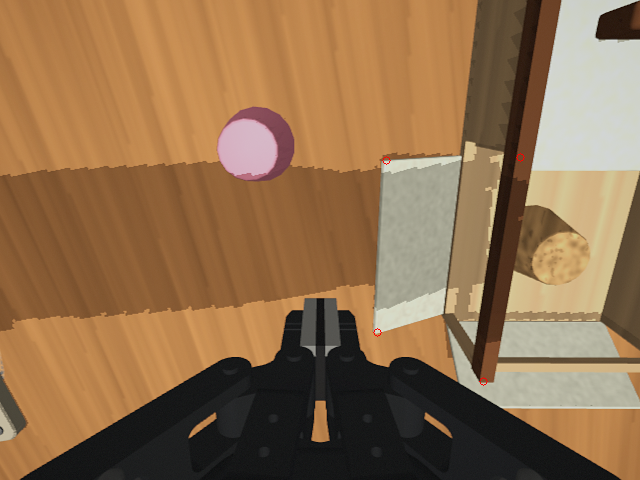

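The projected flap and rail corners land on the image within about 2 px, for example the flap corners at (387,160) and (377,332). Next: descend and push the front flap up.

>>> jog_arm:
  increments:
    - [0,0,-40,0,0,0]
    - [0,0,-80,0,0,0]
    - [0,0,-98,0,0,0]
    - [0,0,-98,0,0,0]
    - [10,-2,-98,0,0,0]
    - [20,-4,-98,0,0,0]
    - [30,-6,-98,0,0,0]
    - [40,-8,-98,0,0,0]
    - [48,-9.6,-98,0,0,0]
    - [56,-11.2,-98,0,0,0]
    - [63,-12.6,-98,0,0,0]
    - [63,-12.6,-98,0,0,0]

```text
time_s: 2.9
tcp_pos: [0.3998, 0.0124, 0.0273]
orientation: [-2.372, -1.946, 0.089]
wrist_force: [-61.8, 15.7, 15.7]
opening: -0.001
grasp_force: 32.9
```

>>> jog_arm:
  increments:
    - [3,-0.6,0,0,0,0]
    - [6,-1.2,0,0,0,0]
    - [8,-1.6,0,0,0,0]
    - [8,-1.6,0,0,0,0]

```text
time_s: 3.23
tcp_pos: [0.3997, 0.0124, 0.0252]
orientation: [-2.363, -1.939, 0.103]
wrist_force: [-72.2, 17.6, 18.3]
opening: -0.001
grasp_force: 40.5
```

The flap edge jammed by friction against the vertical fingers. I'll back off and then follow the edge's arc, rising with it.

>>> jog_arm:
  increments:
    - [-30,6,0,0,0,0]
    - [-55,11,0,0,0,0]
    - [-71,14.2,0,0,0,0]
    - [-71,14.2,0,0,0,0]
    - [-71,14.2,0,0,0,0]

```text
time_s: 3.65
tcp_pos: [0.3866, 0.0155, 0.0406]
orientation: [2.427, 1.987, 0.007]
wrist_force: [1.3, -0.8, 0.2]
opening: -0.003
grasp_force: 0.0
```

```bash
cat > look.py <<'E'
from fit import *
import sys
t=camera("top");s=camera("scene");n=sys.argv[1]
st=status.get_state();print(st["tcp_pos"],st["orientation"],st["wrist_force"],st["time_s"])
a=cv2.resize(t["image"][195:320,225:395],(544,400),interpolation=cv2.INTER_CUBIC)
b=cv2.resize(s["image"][190:310,255:395],(467,400),interpolation=cv2.INTER_CUBIC)
out=cv2.resize(np.hstack([a,b]),(800,316));save(n,out)
E
python3 look.py l1.png
```

```text
[0.38798485 0.01515182 0.04053145] [2.42725161 1.98606835 0.00773926] [-0.25955582 -0.53172296 -0.07741914] 3.75
```

View pics/l1.png

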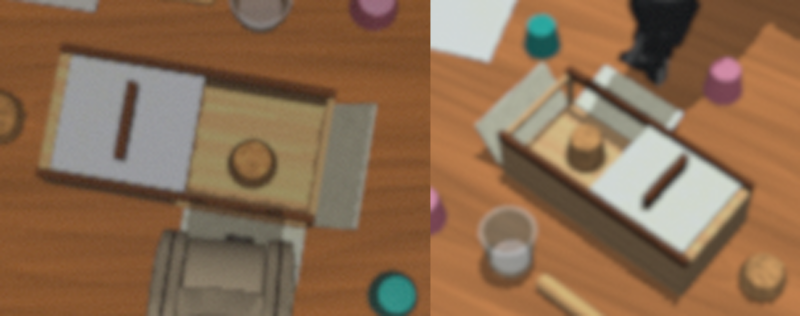

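Nothing else has moved. The flap is still about as it was, and the arm is at (388,15,40) mm. Next is the arc.

>>> jog_arm:
  increments:
    - [10,-2,-2,0,0,0]
    - [13,-2.6,0,0,0,0]
    - [15.5,-3.1,6,0,0,0]
    - [18,-3.7,10,0,0,0]
    - [21,-4.2,14,0,0,0]
    - [24,-4.9,18,0,0,0]
    - [27.5,-5.5,21,0,0,0]
    - [34,-6.9,26,0,0,0]
    - [42,-8.5,30,0,0,0]
    - [51,-10.2,33,0,0,0]
    - [55,-11,34,0,0,0]
    - [55,-11,34,0,0,0]

```text
time_s: 4.75
tcp_pos: [0.4405, 0.0045, 0.0731]
orientation: [2.43, 1.988, 0.003]
wrist_force: [-0.3, -0.9, -0.4]
opening: 0.001
grasp_force: 0.0
```

>>> jog_arm:
  increments:
    - [3,-0.6,0,0,0,0]
    - [6,-1.2,0,0,0,0]
    - [8,-1.6,0,0,0,0]
    - [8,-1.6,0,0,0,0]
    - [8,-1.6,0,0,0,0]

```text
time_s: 5.17
tcp_pos: [0.4459, 0.0034, 0.0721]
orientation: [-2.431, -1.989, 0.001]
wrist_force: [-0.7, -0.7, 0.4]
opening: -0.001
grasp_force: 0.0
```

>>> jog_arm:
  increments:
    - [2,-0.4,0,0,0,0]
    - [4,-0.8,0,0,0,0]
    - [6,-1.2,0,0,0,0]
    - [6,-1.2,0,0,0,0]

```text
time_s: 5.5
tcp_pos: [0.4528, 0.002, 0.0725]
orientation: [2.431, 1.989, 0.001]
wrist_force: [0.2, 0.1, 0.1]
opening: -0.002
grasp_force: 0.0
```

>>> jog_arm:
  increments:
    - [2,-0.4,0,0,0,0]
    - [3,-0.6,0,0,0,0]
    - [3,-0.6,0,0,0,0]
    - [3,-0.6,0,0,0,0]

```text
time_s: 5.83
tcp_pos: [0.4552, 0.0015, 0.0723]
orientation: [-2.431, -1.99, 0.0]
wrist_force: [-0.5, 0.7, 0.2]
opening: -0.003
grasp_force: 0.0
```

```bash
python3 look.py l2.png
```

```text
[0.45509783 0.00153349 0.07229767] [-2.43111188e+00 -1.98977168e+00  9.25544492e-05] [ 1.28698682  1.05509979 -0.44178859] 5.9333
```

View pics/l2.png

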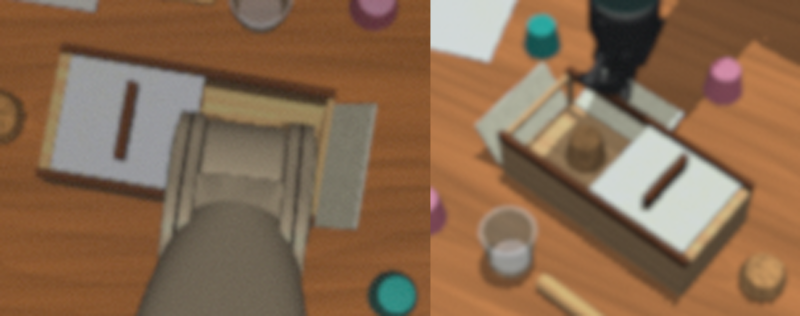

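The front flap is still down, seen at (670,110), and the fingers passed over it. I'll return to the wrist viewpoint and remeasure it.

>>> jog_arm:
  increments:
    - [0,0,30,0,0,0]
    - [0,0,63,0,0,0]
    - [-36,7,63,0,0,0]
    - [-74,15,63,0,0,0]
    - [-74,15,63,0,0,0]
    - [-74,15,63,0,0,0]
    - [-74,15,63,0,0,0]

```text
time_s: 6.52
tcp_pos: [0.3813, 0.0165, 0.1355]
orientation: [2.43, 1.989, 0.001]
wrist_force: [0.3, -0.9, -0.1]
opening: 0.0
grasp_force: 0.0
```

```bash
python3 - <<'E'
from fit import *
q=np.load("q.npy");st=status.get_state();c=camera("wrist")
p,o=st["tcp_pos"],st["orientation"];print(p,o,st["joints"])
M=np.eye(4);M[:3,:3]=R.from_rotvec(o).as_matrix();M[:3,3]=p
Tc=M@np.array(c["tool_from_camera"]);im=c["image"].copy()
for th,col in((q[3],(255,0,0)),(1.0,(0,0,255)),(1.3,(0,255,0))):
  for y in(-.006,-.12):
    u=proj(c,W(q,ff(th,y)),Tc);cv2.circle(im,tuple(int(x) for x in u),2,col,-1)
# where do fingertip points project: case coords of tip corners
for d in((0,14.5,25),(0,-14.5,25),(0,10,25),(0,0,25)):
    u=proj(c,(M@np.r_[np.array(d)/1e3,1])[:3],Tc);print(d,u)
save("w2.png",im[100:480,150:640])
E
```

```text
[0.38127972 0.01654207 0.13546262] [2.43023472e+00 1.98927926e+00 1.44083271e-03] [-1.26445779e-01 -5.76139422e-02 -6.77868174e-01  9.49179624e-01
 -2.68552914e-05  1.64324159e+00]
(0, 14.5, 25) [358.69615262 317.51604293]
(0, -14.5, 25) [291.64785305 317.53122426]
(0, 10, 25) [348.29226462 317.51839862]
(0, 0, 25) [325.17230508 317.52363353]
```

View pics/w2.png

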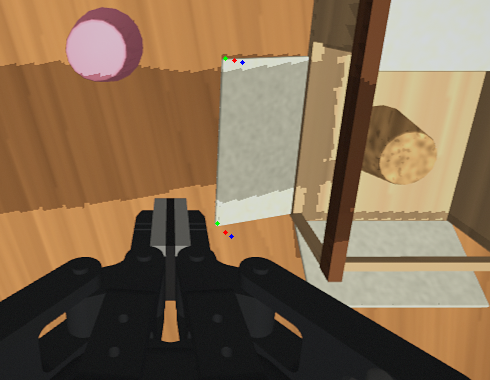

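Projecting trial angles, the green dots at 1.3 rad match the flap edge, so the jam pushed it lower: edge at case x≈-120, z≈22 mm. I'll tilt the tool so the fingertips go under the edge, then lift.

>>> jog_arm:
  increments:
    - [0,0,0,-0.139,-0.686,0]
    - [0,0,0,-0.139,-0.686,0]
    - [0,0,0,-0.139,-0.686,0]
    - [0,0,0,-0.139,-0.686,0]
    - [0,0,0,-0.139,-0.686,0]
    - [0,0,0,-0.139,-0.686,0]
    - [0,0,0,-0.139,-0.686,0]
    - [0,0,0,-0.139,-0.686,0]

```text
time_s: 7.23
tcp_pos: [0.3989, 0.0219, 0.1573]
orientation: [1.982, 1.62, 0.56]
wrist_force: [-0.5, 0.0, 0.2]
opening: -0.0
grasp_force: 0.0
```

```bash
cat > cp.py <<'E'
from fit import *
q=np.load("q.npy");st=status.get_state();p=st["tcp_pos"];M=R.from_rotvec(st["orientation"]).as_matrix()
C=R.from_euler("z",q[2]).as_matrix();f=lambda a:np.round(1e3*(C.T@(a-W(q,(0,0,0)))),1)
print("tcp",f(p),"tip",f(p+M[:,2]*.025),"front",f(p+M[:,2]*.025+M[:,1]*.008),f(p+M[:,2]*.025-M[:,1]*.008),"zt",np.round(C.T@M,2).tolist(),st["joints"].round(3),st["wrist_force"].round(1),st["time_s"])
E
python3 cp.py
```

```text
tcp [-134.9  -55.2  157.3] tip [-119.3  -55.3  137.7] front [-113.   -55.3  142.7] [-125.6  -55.3  132.8] zt [[0.0, 0.78, 0.62], [1.0, 0.0, -0.01], [-0.01, 0.62, -0.78]] [-0.034 -0.433 -1.074  0.265 -0.11   1.7  ] [-0.5  0.   0.2] 7.2333
```

>>> jog_arm:
  increments:
    - [0,0,-30,0,0,0]
    - [-17,-5,-60,0,0,0]
    - [-17,-5,-85,0,0,0]
    - [-17,-5,-85,0,0,0]
    - [-17,-5,-85,0,0,0]
    - [-17,-5,-85,0,0,0]

```text
time_s: 7.73
tcp_pos: [0.4231, 0.0292, 0.1058]
orientation: [2.014, 1.636, 0.512]
wrist_force: [-0.1, 0.1, 0.1]
opening: -0.001
grasp_force: 0.0
```

```bash
python3 cp.py
```

```text
tcp [-112.7  -43.2  105.8] tip [-98.  -43.8  85.6] front [-91.5 -43.8  90.3] [-104.4  -43.8   80.9] zt [[0.01, 0.81, 0.59], [1.0, 0.0, -0.02], [-0.02, 0.59, -0.81]] [ 0.005 -0.222 -1.076  0.102 -0.141  1.737] [-0.1  0.1  0.1] 7.7333
```

>>> jog_arm:
  increments:
    - [-20,-6,0,0.055,0.274,0]
    - [-42,-12,0,0.055,0.274,0]
    - [-42,-12,0,0.055,0.274,0]
    - [-42,-12,-20,0.055,0.274,0]
    - [-42,-12,-45,0.055,0.274,0]
    - [-42,-12,-45,0.055,0.274,0]
    - [-42,-12,-45,0.055,0.274,0]

```text
time_s: 8.32
tcp_pos: [0.3797, 0.0174, 0.0612]
orientation: [2.204, 1.796, 0.293]
wrist_force: [-0.4, 1.1, 0.5]
opening: -0.001
grasp_force: 0.0
```

```bash
python3 cp.py
```

```text
tcp [-152.8  -63.3   61.2] tip [-144.3  -63.9   37.7] front [-136.8  -63.9   40.4] [-151.8  -63.9   35. ] zt [[0.01, 0.94, 0.34], [1.0, -0.0, -0.02], [-0.02, 0.34, -0.94]] [-0.081 -0.136 -1.006  0.357 -0.062  1.683] [-0.4  1.1  0.5] 8.3167
```

>>> jog_arm:
  increments:
    - [0,0,-29,0,0,0]
    - [0,0,-29,0,0,0]
    - [7,-1.4,-29,0,0,0]
    - [13,-2.6,-29,0,0,0]
    - [13,-2.6,-29,0,0,0]

```text
time_s: 8.73
tcp_pos: [0.3948, 0.0149, 0.034]
orientation: [2.202, 1.795, 0.296]
wrist_force: [-3.0, 0.5, 0.8]
opening: 0.001
grasp_force: 1.6
```

>>> jog_arm:
  increments:
    - [2,-0.4,0,0,0,0]
    - [4,-0.8,0,0,0,0]
    - [4,-0.8,0,0,0,0]

```text
time_s: 8.98
tcp_pos: [0.3947, 0.0148, 0.0321]
orientation: [2.206, 1.8, 0.291]
wrist_force: [-8.9, 3.4, 1.2]
opening: -0.001
grasp_force: 4.8
```

```bash
python3 cp.py
```

```text
tcp [-137.6  -62.9   32.1] tip [-129.1  -63.4    8.5] front [-121.6  -63.4   11.2] [-136.7  -63.4    5.8] zt [[0.01, 0.94, 0.34], [1.0, 0.0, -0.02], [-0.02, 0.34, -0.94]] [-0.087 -0.03  -1.009  0.251 -0.059  1.676] [-8.9  3.4  1.2] 8.9833
```

Contact at about 9 N. Next I raise the tool along the arc.

>>> jog_arm:
  increments:
    - [0,0,4,0,0,0]
    - [1,-0.2,8,0,0,0]
    - [2,-0.4,12,0,0,0]
    - [3,-0.6,12,0,0,0]

```text
time_s: 9.32
tcp_pos: [0.3999, 0.0139, 0.0458]
orientation: [2.203, 1.797, 0.295]
wrist_force: [-10.5, 2.1, 5.9]
opening: -0.0
grasp_force: 5.9
```

```bash
python3 cp.py; cat > crop.py <<'E'
from fit import *
import sys
s=camera("scene");save(sys.argv[1],cv2.resize(s["image"][190:270,285:385],(800,640)[:2] and (750,600),interpolation=cv2.INTER_CUBIC))
E
python3 crop.py c1.png
```

```text
tcp [-132.4  -62.8   45.8] tip [-123.8  -63.4   22.3] front [-116.3  -63.3   25. ] [-131.3  -63.4   19.6] zt [[0.01, 0.94, 0.34], [1.0, 0.0, -0.02], [-0.02, 0.34, -0.94]] [-0.088 -0.057 -0.989  0.293 -0.059  1.675] [-10.5   2.1   5.9] 9.3167
```

View pics/c1.png

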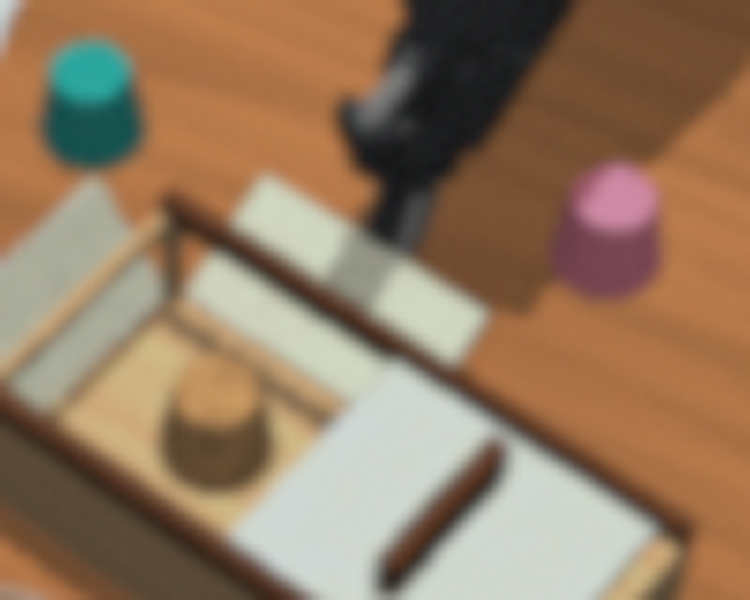

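```bash
python3 - <<'E'
from fit import *
q=np.load("q.npy")
for th in(.9,1.0,1.1,1.2,1.3,1.4): print(th,[(proj(s,W(q,ff(th,y)))-[285,190])*7.5 for y in(-.006,-.12)])
E
```

```text
0.9 [array([481.86888236, 307.07673354]), array([256.89892226, 164.77280639])]
1.0 [array([486.30078525, 308.93916251]), array([262.13363874, 167.17206364])]
1.1 [array([489.88448831, 312.05897656]), array([266.54615715, 170.78983217])]
1.2 [array([492.59522907, 316.38894501]), array([270.10280174, 175.57489968])]
1.3 [array([494.41751911, 321.87106089]), array([272.77920249, 181.46576433])]
1.4 [array([495.34483371, 328.43766946]), array([274.5600862 , 188.39175697])]
```

>>> jog_arm:
  increments:
    - [0,0,3,0,0,0]
    - [2.9,-0.6,7,0,0,0]
    - [6.4,-1.3,12,0,0,0]
    - [10.3,-2.1,16.5,0,0,0]
    - [14.5,-2.9,20.7,0,0,0]
    - [19.2,-3.9,24.3,0,0,0]
    - [19.2,-3.9,24.3,0,0,0]

```text
time_s: 9.95
tcp_pos: [0.4249, 0.0089, 0.0724]
orientation: [2.197, 1.79, 0.304]
wrist_force: [0.4, -0.1, 0.4]
opening: -0.003
grasp_force: 0.0
```

```bash
python3 cp.py; cat > ang.py <<'E'
from fit import *
import sys
# brightness contrast along scene: find flap edge angle by sampling white along the line of the flap plane at given y
q=np.load("q.npy");im={"s":camera("scene"),"t":camera("top")}
for n,y in((("t",-.012),("t",-.115),("s",-.012),("s",-.03),("s",-.10),("s",-.115)) if sys.argv[1]=="f" else (("t",-.045),("t",0),("t",.045),("s",-.045),("s",0),("s",.045))):
    g=[]
    for th in np.arange(0,1.45,.1):
        P=(ff if sys.argv[1]=="f" else ef)(th,y);u=proj(im[n],W(q,P));g.append(im[n]["image"][int(round(u[1])),int(round(u[0]))].astype(int))
    g=np.array(g);print(n,y,["%d/%d"%(a[0],a[2]) for a in g])
E
python3 ang.py f
```

```text
tcp [-106.8  -62.7   72.4] tip [-98.  -63.2  49. ] front [-90.5 -63.2  51.8] [-105.5  -63.2   46.2] zt [[0.01, 0.94, 0.35], [1.0, -0.0, -0.02], [-0.02, 0.35, -0.94]] [-0.095 -0.073 -0.924  0.363 -0.058  1.669] [ 0.4 -0.1  0.4] 9.95
t -0.012 ['119/68', '102/82', '100/84', '99/84', '129/113', '133/68', '130/50', '131/49', '127/46', '136/50', '137/50', '132/48', '114/40', '96/35', '92/33']
t -0.115 ['121/67', '102/78', '102/77', '100/81', '116/98', '139/66', '136/48', '127/42', '129/48', '129/45', '135/46', '140/50', '142/51', '140/49', '138/51']
s -0.012 ['99/59', '137/118', '145/132', '155/142', '154/132', '138/110', '113/56', '111/47', '112/48', '113/48', '113/48', '111/47', '111/47', '110/47', '109/46']
s -0.03 ['96/56', '137/118', '147/133', '151/137', '150/129', '144/115', '119/63', '114/50', '112/48', '113/47', '113/47', '112/47', '112/47', '111/47', '113/56']
s -0.1 ['110/70', '135/113', '146/132', '155/139', '177/121', '177/103', '181/75', '183/73', '184/73', '184/73', '181/72', '183/73', '177/72', '177/72', '167/70']
s -0.115 ['107/46', '164/82', '166/101', '166/114', '172/129', '182/92', '185/81', '186/75', '187/75', '187/75', '187/75', '186/75', '186/75', '183/73', '177/75']
```

The flap is now at about 0.45 rad and moving with the tool. Continue pushing it home.

>>> jog_arm:
  increments:
    - [5,-1,2,0,0,0]
    - [10,-2,4,0,0,0]
    - [15,-3,5,0,0,0]
    - [20,-4,5,0,0,0]
    - [23,-4.6,5,0,0,0]
    - [23,-4.6,5,0,0,0]

```text
time_s: 10.55
tcp_pos: [0.4453, 0.0047, 0.075]
orientation: [2.201, 1.793, 0.299]
wrist_force: [0.1, 0.6, 0.8]
opening: 0.001
grasp_force: 0.0
```

>>> jog_arm:
  increments:
    - [1,-0.2,0,0,0,0]
    - [2,-0.4,0,0,0,0]
    - [3,-0.6,0,0,0,0]
    - [3,-0.6,0,0,0,0]

```text
time_s: 10.88
tcp_pos: [0.447, 0.0043, 0.0746]
orientation: [2.201, 1.794, 0.297]
wrist_force: [-0.6, 0.7, 0.8]
opening: -0.003
grasp_force: 0.0
```

```bash
python3 cp.py; python3 ang.py f
```

```text
tcp [-84.3 -62.9  74.6] tip [-75.7 -63.4  51.1] front [-68.2 -63.4  53.9] [-83.2 -63.4  48.3] zt [[0.01, 0.94, 0.35], [1.0, -0.0, -0.02], [-0.02, 0.35, -0.94]] [-0.102 -0.032 -0.878  0.375 -0.055  1.662] [-0.6  0.7  0.8] 10.8833
t -0.012 ['101/81', '120/82', '136/51', '135/49', '137/49', '133/49', '108/44', '89/38', '94/35', '98/39', '92/39', '82/36', '74/37', '62/33', '59/38']
t -0.115 ['110/91', '117/69', '131/47', '134/47', '140/51', '142/52', '135/49', '126/44', '129/47', '132/50', '135/49', '140/47', '143/51', '142/51', '141/48']
s -0.012 ['94/40', '109/46', '112/49', '109/46', '107/46', '108/46', '111/48', '112/48', '113/48', '112/47', '112/47', '112/47', '112/47', '110/46', '110/48']
s -0.03 ['93/39', '109/47', '109/46', '108/46', '110/46', '111/47', '113/48', '113/48', '113/47', '113/48', '113/48', '112/46', '112/46', '113/49', '111/48']
s -0.1 ['119/50', '162/65', '182/73', '179/72', '166/67', '148/62', '90/43', '53/32', '34/29', '34/29', '42/29', '29/29', '45/31', '45/31', '30/27']
s -0.115 ['109/44', '170/68', '178/72', '175/70', '176/71', '182/73', '185/75', '176/71', '144/60', '96/45', '96/45', '68/36', '68/36', '53/32', '90/43']
```

>>> jog_arm:
  increments:
    - [2,-0.4,0,0,0,0]
    - [4,-0.8,0,0,0,0]
    - [4,-0.8,0,0,0,0]
    - [4,-0.8,0,0,0,0]

```text
time_s: 11.32
tcp_pos: [0.4497, 0.0038, 0.074]
orientation: [2.203, 1.796, 0.295]
wrist_force: [-4.3, 1.1, 2.6]
opening: -0.001
grasp_force: 2.4
```

>>> jog_arm:
  increments:
    - [1,-0.2,0,0,0,0]
    - [2,-0.4,0,0,0,0]
    - [2,-0.4,0,0,0,0]
    - [2,-0.4,0,0,0,0]

```text
time_s: 11.65
tcp_pos: [0.45, 0.0037, 0.0731]
orientation: [2.205, 1.798, 0.292]
wrist_force: [-9.4, 2.0, 6.5]
opening: -0.001
grasp_force: 4.6
```

```bash
python3 cp.py
```

```text
tcp [-81.3 -62.9  73.1] tip [-72.7 -63.4  49.6] front [-65.2 -63.4  52.4] [-80.3 -63.4  46.9] zt [[0.01, 0.94, 0.34], [1.0, 0.0, -0.02], [-0.02, 0.34, -0.94]] [-0.104 -0.022 -0.87   0.379 -0.054  1.66 ] [-9.4  2.   6.5] 11.65
```

>>> jog_arm:
  increments:
    - [3,-0.6,0,0,0,0]
    - [3,-0.6,0,0,0,0]
    - [-15,3,0,0,0,0]
    - [-32,6,0,0,0,0]
    - [-32,6,30,0,0,0]
    - [-32,6,60,0.068,0.333,0]
    - [-32,6,90,0.068,0.333,0]
    - [-32,6,90,0.068,0.333,0]
    - [-10,-30,90,0.068,0.333,0]
    - [20,-65,90,0.068,0.333,0]
    - [35,-95,90,0.068,0.333,0]
    - [54,-130,90,0.068,0.333,0]

```text
time_s: 12.65
tcp_pos: [0.5094, -0.1289, 0.1651]
orientation: [2.411, 1.973, -0.009]
wrist_force: [-0.6, 0.3, 0.5]
opening: -0.001
grasp_force: 0.0
```

```bash
python3 cp.py;python3 ang.py f
```

```text
tcp [   3.3 -181.1  165.1] tip [   3.7 -181.6  140.1] front [  11.7 -181.6  140.3] [  -4.3 -181.6  140. ] zt [[-0.0, 1.0, 0.02], [1.0, 0.0, -0.02], [-0.02, 0.02, -1.0]] [-0.362  0.158 -0.378  1.016 -0.018  1.408] [-0.6  0.3  0.5] 12.65
t -0.012 ['113/107', '107/55', '132/46', '135/45', '137/49', '134/50', '127/47', '128/45', '130/51', '139/52', '140/54', '136/47', '134/50', '135/53', '132/48']
t -0.115 ['96/77', '78/44', '88/35', '92/37', '92/35', '93/37', '92/36', '87/40', '87/37', '89/37', '93/36', '94/35', '95/38', '96/41', '94/37']
s -0.012 ['108/46', '165/68', '177/73', '173/71', '170/70', '170/70', '174/71', '176/72', '178/73', '178/73', '178/73', '176/71', '176/71', '174/71', '172/69']
s -0.03 ['104/44', '161/66', '171/70', '169/68', '173/70', '175/72', '178/73', '178/73', '179/73', '180/73', '180/73', '179/73', '179/73', '177/72', '174/71']
s -0.1 ['93/41', '113/48', '122/52', '119/50', '115/48', '117/50', '122/52', '123/52', '123/52', '123/52', '121/51', '123/53', '118/50', '118/50', '117/50']
s -0.115 ['75/34', '114/48', '119/51', '117/50', '117/48', '122/51', '124/52', '124/52', '125/53', '125/52', '125/52', '124/52', '124/52', '123/52', '119/51']
```

The front flap is closed. Next is the end flap.

>>> jog_arm:
  increments:
    - [-5,-11,0,0,0,0]
    - [-5,-11,-35,0,0,0]
    - [-5,-11,-70,0,0,0]
    - [-5,-11,-105,0,0,0]
    - [-5,-11,-105,0,0,0]
    - [-5,-11,-105,0,0,0]

```text
time_s: 13.25
tcp_pos: [0.4992, -0.1366, 0.0582]
orientation: [2.417, 1.978, -0.016]
wrist_force: [0.3, 0.4, 1.0]
opening: 0.001
grasp_force: 0.0
```

>>> jog_arm:
  increments:
    - [1.4,7,0,0,0,0]
    - [2.6,13,0,0,0,0]
    - [3.6,18,3,0,0,0]
    - [4.6,23,6,0,0,0]
    - [5.6,28,8,0,0,0]
    - [6.6,33,10,0,0,0]
    - [7.6,38,11,0,0,0]
    - [8.6,43,12,0,0,0]
    - [8.6,43,12,0,0,0]

```text
time_s: 14.0
tcp_pos: [0.5108, -0.0938, 0.0719]
orientation: [2.413, 1.976, -0.011]
wrist_force: [-0.2, -0.1, -0.4]
opening: 0.002
grasp_force: 0.0
```

```bash
python3 cp.py;python3 ang.py e
```

```text
tcp [  -2.3 -146.4   71.9] tip [  -2.  -146.9   46.9] front [   6.  -146.9   47. ] [ -10.  -146.9   46.8] zt [[-0.0, 1.0, 0.01], [1.0, 0.0, -0.02], [-0.02, 0.01, -1.0]] [-0.297  0.256 -0.485  0.815 -0.018  1.473] [-0.2 -0.1 -0.4] 14.0
t -0.045 ['114/85', '115/88', '114/87', '115/89', '114/87', '114/86', '114/87', '114/87', '113/85', '115/87', '115/89', '115/89', '115/89', '113/87', '113/87']
t 0 ['105/79', '109/80', '112/85', '113/87', '114/87', '111/85', '114/86', '114/86', '113/87', '111/84', '114/89', '113/85', '113/84', '113/86', '115/88']
t 0.045 ['139/108', '116/87', '109/83', '103/77', '109/80', '109/82', '112/85', '112/85', '113/85', '112/85', '113/84', '112/84', '111/84', '111/84', '109/82']
s -0.045 ['118/89', '149/106', '174/82', '177/72', '142/60', '117/51', '73/38', '45/32', '26/28', '27/30', '26/30', '26/28', '22/26', '22/26', '26/28']
s 0 ['120/95', '111/102', '93/87', '50/51', '31/33', '25/27', '25/27', '24/26', '26/26', '32/28', '32/28', '82/38', '138/58', '162/66', '162/66']
s 0.045 ['116/89', '128/101', '132/68', '144/59', '166/67', '176/71', '172/71', '174/71', '176/70', '180/73', '183/74', '183/74', '178/72', '175/71', '173/71']
```

>>> jog_arm:
  increments:
    - [0.6,3,0,0,0,0]
    - [1.2,6,0,0,0,0]
    - [1.6,8,0,0,0,0]
    - [1.6,8,0,0,0,0]
    - [1.6,8,0,0,0,0]

```text
time_s: 14.52
tcp_pos: [0.5118, -0.0876, 0.0715]
orientation: [2.413, 1.973, -0.015]
wrist_force: [-1.8, -4.9, -0.5]
opening: -0.002
grasp_force: 2.3
```

>>> jog_arm:
  increments:
    - [0.4,2,0,0,0,0]
    - [0.6,3,0,0,0,0]
    - [0.6,3,0,0,0,0]
    - [0.6,3,0,0,0,0]

```text
time_s: 14.85
tcp_pos: [0.5119, -0.0871, 0.0716]
orientation: [2.412, 1.969, -0.023]
wrist_force: [-3.0, -12.6, -0.9]
opening: 0.003
grasp_force: 6.1
```

```bash
python3 cp.py
```

```text
tcp [  -2.5 -139.6   71.6] tip [  -2.2 -140.3   46.6] front [   5.8 -140.4   46.7] [ -10.2 -140.3   46.5] zt [[0.0, 1.0, 0.01], [1.0, -0.0, -0.03], [-0.03, 0.01, -1.0]] [-0.279  0.257 -0.484  0.815 -0.028  1.494] [ -3.  -12.6  -0.9] 14.85
```

>>> jog_arm:
  increments:
    - [0.4,2,0,0,0,0]
    - [-3,-14,0,0,0,0]
    - [-6,-30,0,0,0,0]
    - [-6,-30,40,0,0,0]
    - [-6,-30,80,0,0,0]
    - [-6,-30,110,0,0,0]
    - [0,0,120,0,0,0]
    - [10,40,120,0,0,0]
    - [18,80,120,0,0,0]
    - [26,120,120,0,0,0]
    - [34,160,120,0,0,0]
    - [42,200,120,0,0,0]

```text
time_s: 15.85
tcp_pos: [0.5548, 0.1188, 0.1919]
orientation: [2.415, 1.975, -0.009]
wrist_force: [1.4, -0.3, 0.9]
opening: 0.001
grasp_force: 0.0
```

```bash
python3 cp.py; python3 ang.py e
```

```text
tcp [ -1.2  70.7 191.9] tip [ -0.9  70.3 166.9] front [  7.1  70.3 167. ] [ -8.9  70.3 166.8] zt [[0.0, 1.0, 0.01], [1.0, -0.0, -0.02], [-0.02, 0.01, -1.0]] [ 0.107  0.214 -0.247  1.102 -0.021  1.877] [ 1.4 -0.3  0.9] 15.85
t -0.045 ['140/119', '135/46', '137/49', '135/46', '136/49', '127/46', '124/43', '126/44', '125/42', '132/48', '129/46', '129/40', '132/46', '132/49', '132/49']
t 0 ['143/121', '142/52', '134/44', '135/47', '130/47', '127/44', '129/46', '130/48', '132/47', '132/43', '140/50', '138/48', '140/48', '141/48', '141/49']
t 0.045 ['149/126', '136/48', '139/47', '141/50', '140/45', '141/47', '141/51', '139/49', '140/50', '140/50', '139/48', '139/52', '137/47', '137/46', '134/48']
s -0.045 ['194/154', '177/94', '176/72', '179/72', '178/72', '179/73', '181/74', '180/74', '179/73', '178/72', '176/71', '171/69', '166/68', '166/68', '165/67']
s 0 ['194/139', '168/76', '168/68', '167/68', '165/67', '166/68', '166/68', '168/69', '169/69', '169/70', '169/70', '170/69', '166/67', '164/67', '164/67']
s 0.045 ['191/150', '171/89', '168/68', '171/70', '168/67', '172/70', '168/68', '170/70', '174/71', '177/71', '181/73', '181/73', '176/72', '173/69', '170/69']
```

Both flaps are closed. Next is the cover: descend behind the rib and push it.

>>> jog_arm:
  increments:
    - [4.8,19,0,0,0,0]
    - [4.8,19,-30,0,0,0]
    - [4.8,19,-60,0,0,0]
    - [4.8,19,-80,0,0,0]
    - [4.8,19,-88,0,0,0]
    - [4.8,19,-88,0,0,0]

```text
time_s: 16.45
tcp_pos: [0.5574, 0.1346, 0.1012]
orientation: [2.417, 1.976, -0.018]
wrist_force: [-0.4, 0.5, 0.1]
opening: -0.001
grasp_force: 0.0
```

>>> jog_arm:
  increments:
    - [-2.4,-12,0,0,0,0]
    - [-4.8,-24,0,0,0,0]
    - [-7.2,-36,0,0,0,0]
    - [-9.6,-48,0,0,0,0]
    - [-12,-60,0,0,0,0]
    - [-14.4,-72,0,0,0,0]
    - [-16.8,-84,0,0,0,0]
    - [-19.2,-96,0,0,0,0]
    - [-21.6,-108,0,0,0,0]
    - [-24,-118,0,0,0,0]
    - [-24.6,-122,0,0,0,0]
    - [-24.6,-122,0,0,0,0]

```text
time_s: 17.45
tcp_pos: [0.5343, 0.0117, 0.1034]
orientation: [2.415, 1.972, -0.014]
wrist_force: [0.3, 0.0, -0.1]
opening: -0.001
grasp_force: 0.0
```

```bash
python3 cp.py
```

```text
tcp [ -0.2 -38.3 103.4] tip [  0.1 -38.8  78.4] front [  8.1 -38.9  78.5] [ -7.9 -38.8  78.3] zt [[0.0, 1.0, 0.01], [1.0, -0.0, -0.02], [-0.02, 0.01, -1.0]] [-0.087  0.244 -0.419  0.899 -0.023  1.685] [ 0.3  0.  -0.1] 17.45
```

>>> jog_arm:
  increments:
    - [-0.8,-4,0,0,0,0]
    - [-1.6,-8,0,0,0,0]
    - [-2,-10,0,0,0,0]
    - [-2,-10,0,0,0,0]
    - [-2,-10,0,0,0,0]

```text
time_s: 17.87
tcp_pos: [0.5325, 0.0036, 0.1034]
orientation: [2.414, 1.975, -0.012]
wrist_force: [-0.4, 3.1, -1.6]
opening: 0.003
grasp_force: 1.2
```

>>> jog_arm:
  increments:
    - [-0.4,-2,0,0,0,0]
    - [-0.8,-4,0,0,0,0]
    - [-0.8,-4,0,0,0,0]
    - [-0.8,-4,0,0,0,0]

```text
time_s: 18.2
tcp_pos: [0.5324, 0.0032, 0.1034]
orientation: [2.417, 1.982, -0.0]
wrist_force: [0.9, 13.0, 0.4]
opening: -0.001
grasp_force: 6.4
```

```bash
python3 cp.py
```

```text
tcp [ -0.3 -47.1 103.4] tip [ -0.  -47.3  78.4] front [  8.  -47.3  78.5] [ -8.  -47.3  78.3] zt [[-0.0, 1.0, 0.01], [1.0, 0.0, -0.01], [-0.01, 0.01, -1.0]] [-0.11   0.239 -0.425  0.896 -0.011  1.658] [ 0.9 13.   0.4] 18.2
```

The cover is at its stop, TCP y=-47 as predicted. Retreat and check.

>>> jog_arm:
  increments:
    - [-0.4,-2,0,0,0,0]
    - [-0.4,-2,0,0,0,0]
    - [3,15,0,0,0,0]
    - [6,30,0,0,0,0]
    - [6,30,40,0,0,0]
    - [6,30,80,0,0,0]
    - [6,30,120,0,0,0]
    - [6,30,160,0,0,0]
    - [-30,40,170,0,0,0]
    - [-70,50,170,0,0,0]
    - [-110,60,170,0,0,0]
    - [-120,70,170,0,0,0]

```text
time_s: 19.2
tcp_pos: [0.4065, 0.0689, 0.2733]
orientation: [2.414, 1.975, -0.019]
wrist_force: [-0.0, -0.1, -0.3]
opening: 0.002
grasp_force: 0.0
```

>>> jog_arm:
  increments:
    - [0,40,0,0,0,0]
    - [0,80,0,0,0,0]
    - [0,120,0,0,0,0]
    - [0,150,0,0,0,0]
    - [0,150,0,0,0,0]
    - [0,150,0,0,0,0]

```text
time_s: 19.7
tcp_pos: [0.4124, 0.2202, 0.2736]
orientation: [2.409, 1.977, -0.012]
wrist_force: [-0.5, -0.2, 0.2]
opening: 0.005
grasp_force: 0.0
```

```bash
python3 look.py fin.png; python3 - <<'E'
from h import *
import pickle
for n in("top","scene"):
    a=pickle.load(open(n+".pkl","rb"))["image"].astype(int);b=camera(n)["image"].astype(int)
    d=(np.abs(cv2.GaussianBlur(a.astype(np.uint8),(5,5),0).astype(int)-cv2.GaussianBlur(b.astype(np.uint8),(5,5),0)).max(2)>30).astype(np.uint8)
    k,_,s,c=cv2.connectedComponentsWithStats(d);print(n,[list(map(int,r)) for r in s[1:] if r[4]>25])
E
python3 ang.py f | tail -4
```

```text
[0.41228106 0.21864932 0.27349768] [ 2.41242906  1.97370121 -0.0130394 ] [-0.05996753  0.49323219  0.74769499] 19.8
top [[245, 217, 59, 54, 2414], [298, 225, 61, 55, 2515], [351, 236, 23, 50, 720], [84, 247, 214, 233, 30216], [293, 277, 53, 31, 1190], [575, 302, 24, 45, 524], [259, 306, 318, 174, 23736], [600, 370, 40, 31, 823], [634, 422, 6, 32, 129], [617, 432, 7, 36, 176], [532, 447, 63, 33, 970], [625, 454, 15, 26, 353], [283, 466, 17, 11, 35], [305, 467, 36, 13, 214], [593, 466, 29, 14, 223]]
scene [[347, 0, 16, 30, 205], [373, 0, 12, 16, 127], [440, 0, 53, 57, 2186], [164, 3, 54, 75, 1805], [383, 5, 15, 17, 150], [434, 15, 6, 15, 68], [348, 22, 54, 76, 1752], [452, 22, 20, 5, 67], [429, 32, 9, 40, 182], [164, 50, 9, 20, 110], [370, 65, 104, 227, 7376], [395, 69, 21, 12, 144], [474, 70, 8, 12, 58], [412, 72, 16, 20, 134], [358, 92, 6, 14, 53], [375, 113, 39, 32, 675], [363, 117, 6, 18, 65], [182, 131, 20, 18, 77], [354, 136, 10, 21, 156], [190, 142, 181, 63, 5032], [272, 213, 101, 73, 3417]]
s -0.012 ['105/45', '162/67', '173/71', '169/69', '166/68', '167/69', '171/70', '172/70', '174/70', '174/71', '174/71', '173/70', '173/70', '171/69', '169/69']
s -0.03 ['100/44', '158/65', '168/68', '166/67', '169/69', '171/70', '174/71', '175/71', '176/71', '175/71', '175/71', '175/71', '175/71', '174/71', '171/70']
s -0.1 ['118/49', '163/66', '183/73', '179/72', '174/70', '175/70', '182/73', '185/75', '186/75', '186/75', '183/74', '184/74', '179/73', '179/73', '175/72']
s -0.115 ['110/50', '172/70', '178/73', '175/71', '177/71', '184/75', '187/76', '188/76', '188/76', '188/76', '188/76', '187/76', '187/76', '185/75', '179/72']
```

View pics/fin.png

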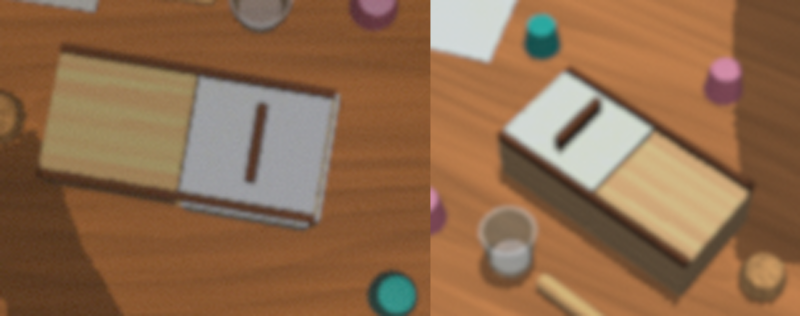

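The final picture shows the cover over the compartment, with the rib at (257,143). Both flaps are upright, seen as strips at (245,215) and (328,155), and the neighbouring items are unmoved.

```bash
python3 -c "
from cell import ticket
print(ticket.close_job())"
```

```text
the job is handed in; nothing more can be done
None
```

The case is closed and the job handed in at about 20 s: front flap, end flap and cover were each pushed to their stops in that order, and the items around it look unmoved. A first push jammed the front flap at about 72 N wrist force, under the 120 N limit. The sample was untouched but is hidden by the cover, so I couldn't confirm at the end that it is still standing.

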